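# Hang the consumables holder on the splash-screen screw

## Robot

A 7-joint arm with a two-finger parallel gripper is mounted at the origin on the work surface. World frame = base frame: x ahead of the robot, y to its left, z up, the work surface at z = 0. Lengths are in m, angles in rad, forces in N, time in s.
With the tool pointing down it reaches from about 0.425 to 0.875 m from the base axis. Payload 9.9 kg.
Tool frame: the origin (TCP) lies at the very end of the fingers, on their centre line; the grasp point (between the pads) lies 19 mm behind it; z points along the fingers, y is the line along which they close (so a half turn about z gives the same grasp; the last joint's range is limited). The gripper opens to 85 mm and grips with 20 to 120 N. Pads are 22 mm wide; open, the fingers measure 114 mm over their backs; the gripper's body (76 mm by 85 mm) begins 54 mm behind the grasp point. The pads swing forward as they close: fully open they stand 13 mm farther back than shut.
Start: joints at [-1.403, 0.576, 0.025, 1.437, -0.015, 1.129, -0.057], TCP at [0.168, 0.654, 0.231] pointing down, gripper open.
Joint ranges: [-2.76, 2.76], [-0.34, 2.15], [-1.52, 1.57], [0.19, 2.46], [-1.09, 4.23], [0.17, 1.99], [-2.82, 2.82]. Speed limits (rad/s): [2.22, 2.22, 3.01, 3.01, 3.14, 3.14, 3.14].

## Interface

Orientations are given as [roll, pitch, yaw] about the fixed x, y, z axes, in that order (R = Rz(yaw) Ry(pitch) Rx(roll)).
In Python, from station import monitor, read_camera, camera_model, ticket, look_for, tip_of gives the robot as it stands.
- The arm moves only by the tool drive_tool, never from a script. Its argument "targets" is text: rows parted by semicolons, each of 7 numbers parted by spaces: the gripper's target within -1 to 1 (shut at 1, half-way at 0, fully open at -1), then the shift along the world's x, y, z in cm, then the turn, a rotation vector about the world's x, y, z in rad. In form: gripper tx ty tz ax ay az; .... A call has 1 to 5 rows; each row shifts and turns the commanded pose from where the row before left it; what a row does not reach is not made up. A row lasts 1/12 s, in which the tool goes at most 41.7 mm and 7.16 degrees, less where a joint would pass 70% of its speed; a pose out of reach is approached as far as the arm can. A call is refused whole if a number of a shift passes 4.17 or a number of a turn 0.125, either way. A call with a gripper value outside its range is refused whole. The fingers move at their own pace and stop on an object; "grip_force" is the grip in N (left out, the last holds). Time passes only in rows, so rows that do not move let the fingers close. It gives the time, the measured TCP pose, the force, the opening and the grip force at its end, in the units of the state.
- monitor.state(): the state, without advancing time (a new reading comes with each control period).
- read_camera(name): name is "scene" or "side" or "wrist"; returns the picture (400x640x3 uint8, blue, green, red); there is no depth.
- camera_model(name): a dict with "fx", "fy", "cx", "cy" (pixels), "world_from_camera" (4x4, takes a point from camera to world coordinates); the wrist camera has in their place "tool_from_camera" (4x4, takes a point from camera to tool coordinates, whose origin is the TCP and whose axes are the flange's). Camera axes: x right, y down, z forward; pixel columns grow to the right and rows downward; lengths in m; the calibration is good to about 2 mm. A picture is of the moment at which its call begins: read the wrist's pose just before it. camera_model takes no time and is no camera call.
- ticket.close_job(): hands the job in; it is judged then, once.
Trained networks look in the newest picture that a camera, given by its name, has taken for a name from the list of things; names that differ only in an ending like _2 or _b are one class to them, and where a whole thing is asked for, a point or a joint stands for the part that bears it (a point fixed in the world has none). Each returns a list of dicts, best first, with "confidence" (0 to 1); they miss things now and then, are a little off and sometimes report something else, mostly with a low value. They report only what shows in the picture. A call takes as long as a camera call. They do not tell look-alikes from the thing itself.
- look_for(target, camera): "xy" ([column, row] in pixels, amid what is visible of it).
- tip_of(target, camera): "xy" ([column, row] in pixels: a listed point, or the origin of a listed thing).
The state is a dict: "t": time; "qpos": joint angles; "qd": joint speeds; "joint_efforts": joint torques, N m; "tool_pos": TCP position; "orientation": TCP orientation; "contact_force": force on the tool from outside, world axes, zero at the start; "torque": the same for the moment, N m; "finger_gap": finger opening in m; "finger_force": force on a finger pad.
Only numpy, scipy, OpenCV 4.12 (cv2) and the standard library are available. Lean on these libraries where they do the work, as an engineer would, in place of code of your own. Each camera call takes 0.05 s, during which the arm holds its last target. There are 200 camera calls.

## Task

Pick up the blue holder by its orange tab and hang it on the grey splash screen: put its keyhole over the screw head so the plate lies flat on the screen, then slide it down so the screw locks in the narrow slot, and let go. Feel your way gently, since the screw was set by hand and is off the middle of its yellow pad; never press hard on the screen or screw (stay below 25 N), and leave the bottle, jar and tube rack where they stand.

Things in the scene. Friction and masses are not known exactly. Their poses are not given: they have to be found in the camera images.
- tab (a point): Grasp point: centre of the loose blue holder's orange finger tab (10 mm thick along x, 36 mm wide along y), 143 mm above the holder's underside, 17 mm below the tab's top, 33 mm above the blue plate's top. Holder axes: x out of its front, y along its width, z up. It stands upright on the bench at the start; 0.15 to 0.31 kg.
- foot (a point): Middle of the lower edge of the blue holder's flat back face, level with its underside; 143 mm below and 5 mm behind (-x) tab; same axes. The back plate is 5 mm thick, 80 mm wide, 110 mm high, its back flush with the tab's back. On its front, at the bottom, an open tray 50 mm deep, 80 mm wide, 40 mm high; the underside is flat.
- hole (a point): Centre of the keyhole's wide opening, on the plate's back face, mid-width, 62 mm above the underside; holder axes. Opening 20 x 20 mm; its top corners slope at 45 degrees into a slot 9 mm wide running straight up to 26 mm above this centre. With the screw at the slot's end this point is 23.5 mm below the screw's centre: the holder slides down that far from hole-centred to fully home.
- pad (a point): Centre of the yellow pad (48 x 36 mm, flush) on the front face of the fixed grey splash screen, 150 mm above the bench; x points straight out of that face, y sideways, z up. The screw's centre is anywhere within 15 mm sideways (y) and 9 mm up or down (z) of here and is not measured: look or feel for it with the holder's edges or fingertips. When hung, the holder's x lies along this x.
- rim (a point): Middle of the screen's top edge on its front face, 20 mm above pad, same axes; screen 200 mm wide, 12 mm thick, 170 mm high. The one fixed dark screw sticks straight out of the front face (along x): shank 5 mm diameter, head 15 mm diameter and 4.5 mm thick, 8 mm clear between face and head, the head's front 12.5 mm from the face. The holder's tab stays above this edge.
- gel_mid (a point): Middle (75 mm up) of a loose clear bottle with white cap, 60 mm diameter, 150 mm high; leave alone.
- jar_mid (a point): Middle (30 mm up) of a loose specimen jar with orange cap, 56 mm diameter, 60 mm high; leave alone.
- rack_mid (a point): A point 40 mm up in the middle of a loose white tube rack with capped tubes, 60 x 120 mm, 81 mm high; leave alone.
Things that resemble listed ones, but are neither listed nor needed, are in the scene too. There is more than one size of the part that bears pad; the job needs the middle-sized.

How it is judged:
On the way, in this order (a step that is already met when the one before it is completed fails the run):
1. the holder is lifted clear of the bench (height (world z) of hole above 0.1 m), for 0.1 s.
2. the wide keyhole opening is over the screw head, the plate flat against the screen (x of hole in the frame of pad between -0.003 and 0.0045 m and y of hole in the frame of pad between -0.019 and 0.019 m and z of hole in the frame of pad between -0.0125 and 0.0125 m), for 0.1 s.
At the end, for the whole second after the job is handed in: The holder hangs free and at rest on the screw: back face within 4.5 mm of the screen, upright within 0.1 rad, square to the screen within 0.12 rad, keyhole opening 13 to 35 mm below the pad's centre (the screw is in the slot) and within 19.5 mm of it sideways (x of hole in the frame of pad between -0.003 and 0.0045 m and y of hole in the frame of pad between -0.0195 and 0.0195 m and z of hole in the frame of pad between -0.035 and -0.013 m and angle between the x axis of hole and the x axis of pad, either way round below 0.12 rad and angle between hole's own z axis and vertical below 0.1 rad and linear speed of bracket below 0.02 m/s and angular speed of bracket below 0.1 rad/s); the robot touches nothing.
It fails at once if the holder pressed on the screen or its screw with more than 25 N (contact force between bracket and panel above 25 N).
It fails at once if the arm or fingers pressed on the screen or screw with more than 25 N (contact force between any of the arm, the fingers and panel above 25 N).
It fails at once if a bystander moved more than 20 mm or tipped (distance of any of gel_mid, jar_mid, rack_mid from where it was at the start of the episode above 0.02 m or angle between any of gel_mid, jar_mid, rack_mid's own z axis and vertical above 0.3 rad).
It also fails if it takes over 54 s, if anything falls off the work surface, if the arm or the gripper's body presses on something with over 40 N, if the wrist force passes 120 N, or if a joint passes its speed limit or range.

## Working session

There is one attempt and no reset: what is moved stays moved. The work goes in short steps, Python scripts to look and compute and a tool call to move; the robot and the scene stay as the last step left them, time stands still between calls to the robot, and variables do not carry over. Pictures are saved under pics/ and viewed, at most 10 in all, crops included, and the job is handed in when it is done.

Besides the shell and the picture viewer there is one more tool, called after "Emit:" by a JSON object that holds its "fn" and its "kwargs", one argument or row to a line. drive_tool: Moves the arm, as the interface text tells. Its arguments: {"type":"object","properties":{"targets":{"type":"string"},"grip_force":{"type":"number"}},"required":["targets"]}

```bash
mkdir -p pics; ls; cat > h.py <<'E'
import numpy as np, cv2
from station import *
E
python3 - <<'E'
from h import *
s=monitor.state(); print({k:np.round(v,3).tolist() for k,v in s.items()})
a=read_camera("scene"); cv2.imwrite("pics/scene0.png",a)
for n in ["tab","foot","hole","pad","rim","gel_mid","jar_mid","rack_mid"]:
    print("scene",n,[(np.round(d["xy"]).tolist(),round(d["confidence"],2)) for d in tip_of(n,"scene")][:4])
b=read_camera("side"); cv2.imwrite("pics/side0.png",b)
for n in ["tab","foot","hole","pad","rim","gel_mid","jar_mid","rack_mid"]:
    print("side",n,[(np.round(d["xy"]).tolist(),round(d["confidence"],2)) for d in tip_of(n,"side")][:4])
for c in ["scene","side","wrist"]: print(c,{k:np.round(v,3).tolist() for k,v in camera_model(c).items()})
E
```

```text
pics
{'t': 0.0, 'qpos': [-1.403, 0.577, 0.025, 1.438, -0.015, 1.129, -0.057], 'qd': [-0.0, 0.0, -0.0, -0.0, -0.0, -0.001, -0.001], 'joint_efforts': [0.0, -76.576, 2.251, -28.596, 0.015, 0.013, -0.0], 'tool_pos': [0.168, 0.653, 0.23], 'orientation': [-3.14, 0.0, 2.89], 'contact_force': [0.821, -0.089, 0.126], 'torque': [-0.019, -0.014, 0.045], 'finger_force': 0.0, 'finger_gap': 0.086}
scene tab [([179.0, 193.0], 0.91)]
scene foot [([191.0, 225.0], 0.9)]
scene hole [([187.0, 213.0], 0.65)]
scene pad [([334.0, 159.0], 0.95), ([471.0, 188.0], 0.81), ([341.0, 187.0], 0.63)]
scene rim [([347.0, 180.0], 0.9), ([310.0, 286.0], 0.74), ([474.0, 185.0], 0.7), ([334.0, 154.0], 0.6)]
scene gel_mid [([279.0, 281.0], 0.72)]
scene jar_mid [([312.0, 285.0], 0.71)]
scene rack_mid [([273.0, 205.0], 0.76)]
side tab [([315.0, 352.0], 0.91)]
side foot [([314.0, 380.0], 0.76)]
side hole [([315.0, 371.0], 0.95), ([314.0, 379.0], 0.32)]
side pad [([321.0, 86.0], 0.87), ([245.0, 195.0], 0.83), ([306.0, 171.0], 0.75)]
side rim [([325.0, 76.0], 0.88), ([301.0, 174.0], 0.83), ([242.0, 192.0], 0.62)]
side gel_mid [([305.0, 171.0], 0.25)]
side jar_mid [([390.0, 230.0], 0.6)]
side rack_mid []
scene {'fx': 416.713, 'fy': 416.713, 'cx': 313.692, 'cy': 204.512, 'world_from_camera': [[0.026, 0.777, -0.629, 1.244], [1.0, -0.013, 0.025, 0.073], [0.011, -0.629, -0.777, 0.953], [0.0, 0.0, 0.0, 1.0]]}
side {'fx': 392.582, 'fy': 392.582, 'cx': 318.815, 'cy': 199.222, 'world_from_camera': [[0.998, -0.034, 0.054, 0.521], [-0.061, -0.757, 0.651, -0.477], [0.019, -0.653, -0.757, 0.827], [0.0, 0.0, 0.0, 1.0]]}
wrist {'fx': 293.781, 'fy': 293.781, 'cx': 322.315, 'cy': 197.728, 'tool_from_camera': [[0.0, -0.961, -0.276, 0.07], [1.0, 0.0, -0.0, 0.001], [0.0, -0.276, 0.961, -0.143], [0.0, 0.0, 0.0, 1.0]]}
```

View pics/scene0.png

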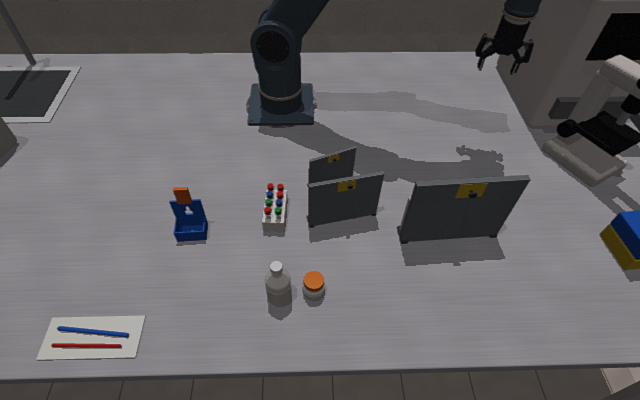

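View pics/side0.png

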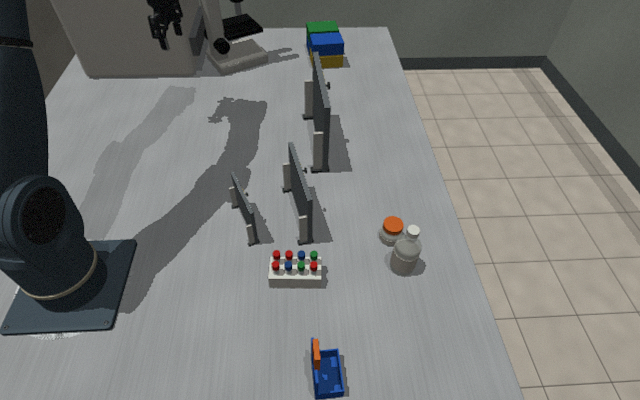

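The scene view shows one blue holder, with its orange tab at (181,195). There are three look-alike screens: small at (333,160), middle at (346,190) and large at (471,190). By description I choose the middle one, at scene (346,187) and side (303,172). I'll check this in a close crop and triangulate.

```bash
cat >> h.py <<'E'
from scipy.spatial.transform import Rotation as R
def ray(c,xy,T=None):
    m=camera_model(c); W=m["world_from_camera"] if T is None else T
    W=np.array(W); d=np.array([(xy[0]-m["cx"])/m["fx"],(xy[1]-m["cy"])/m["fy"],1]); d=W[:3,:3]@d
    return W[:3,3],d/np.linalg.norm(d)
def tri(rs):
    A=0;b=0
    for o,d in rs:
        P=np.eye(3)-np.outer(d,d);A=A+P;b=b+P@o
    p=np.linalg.solve(A,b); return p,[np.linalg.norm((np.eye(3)-np.outer(d,d))@(p-o)) for o,d in rs]
def wristT(s):
    T=np.eye(4);T[:3,:3]=R.from_euler("xyz",s["orientation"]).as_matrix();T[:3,3]=s["tool_pos"]
    return T@np.array(camera_model("wrist")["tool_from_camera"])
def proj(c,p,T=None):
    m=camera_model(c); W=np.array(m["world_from_camera"] if T is None else T)
    q=W[:3,:3].T@(np.array(p)-W[:3,3]); return np.array([m["fx"]*q[0]/q[2]+m["cx"],m["fy"]*q[1]/q[2]+m["cy"]])
E
python3 - <<'E'
from h import *
a=cv2.imread("pics/scene0.png");b=cv2.imread("pics/side0.png")
A=cv2.resize(a[165:230,300:390],None,fx=4,fy=4,interpolation=2)
B=cv2.resize(b[135:250,270:330],(260,498),interpolation=2)
C=cv2.resize(a[180:245,160:215],None,fx=4,fy=4,interpolation=2)
D=cv2.resize(b[330:400,300:350],(200,280),interpolation=2)
M=np.zeros((560,790,3),np.uint8)
for im,(x,y) in ((A,(0,0)),(B,(365,0)),(C,(0,270)),(D,(630,0))): M[y:y+im.shape[0],x:x+im.shape[1]]=im[:560-y]
cv2.imwrite("pics/crop.png",M)
def blob(im,lo,hi,box):
    x0,y0,x1,y1=box;m=cv2.inRange(cv2.cvtColor(im,cv2.COLOR_BGR2HSV)[y0:y1,x0:x1],lo,hi);ys,xs=np.nonzero(m);return (xs.mean()+x0,ys.mean()+y0,len(xs),xs.min()+x0,xs.max()+x0,ys.min()+y0,ys.max()+y0)
print("pad",blob(a,(20,100,80),(35,255,255),(320,165,380,215)))
print("tab",blob(a,(3,150,80),(18,255,255),(165,180,200,215)),blob(b,(3,150,80),(18,255,255),(300,330,350,395)))
for n,p,q in (("tab",(179,193),(315,352)),("foot",(191,225),(314,380)),("hole",(187,213),(315,371)),("pad",(347,186),(300,171)),("padS",(334,159),(240,195)),("padL",(471,188),(321,86)),("gel",(279,281),(406,250)),("jar",(312,285),(390,230))):
    print(n,*[np.round(v,3) for v in tri([ray("scene",p),ray("side",q)])])
E
```

```text
Traceback (most recent call last):
ValueError: could not broadcast input array from shape (280,200,3) into shape (280,160,3)
```

```bash
python3 - <<'E'
from h import *
a=cv2.imread("pics/scene0.png");b=cv2.imread("pics/side0.png")
A=cv2.resize(a[165:230,300:390],None,fx=4,fy=4,interpolation=2)
B=cv2.resize(b[135:250,270:330],(240,460),interpolation=2)
C=cv2.resize(a[180:245,160:215],None,fx=4,fy=4,interpolation=2)
D=cv2.resize(b[330:400,300:350],(150,210),interpolation=2)
M=np.zeros((560,790,3),np.uint8)
for im,(x,y) in ((A,(0,0)),(B,(365,0)),(C,(0,270)),(D,(630,0))): M[y:y+im.shape[0],x:x+im.shape[1]]=im[:560-y]
cv2.imwrite("pics/crop.png",M)
def blob(im,lo,hi,box):
    x0,y0,x1,y1=box;m=cv2.inRange(cv2.cvtColor(im,cv2.COLOR_BGR2HSV)[y0:y1,x0:x1],lo,hi);ys,xs=np.nonzero(m);return (xs.mean()+x0,ys.mean()+y0,len(xs),xs.min()+x0,xs.max()+x0,ys.min()+y0,ys.max()+y0)
print("pad",blob(a,(20,100,80),(35,255,255),(320,165,380,215)))
print("tab",blob(a,(3,150,80),(18,255,255),(165,180,200,215)),blob(b,(3,150,80),(18,255,255),(300,330,350,395)))
for n,p,q in (("tab",(179,193),(315,352)),("foot",(191,225),(314,380)),("hole",(187,213),(315,371)),("pad",(347,186),(300,171)),("padS",(334,159),(240,195)),("padL",(471,188),(321,86)),("gel",(279,281),(406,250)),("jar",(312,285),(390,230))):
    print(n,*[np.round(v,3) for v in tri([ray("scene",p),ray("side",q)])])
E
```

```text
pad (np.float64(346.5), np.float64(181.0), 6, np.int64(340), np.int64(353), np.int64(180), np.int64(182))
tab (np.float64(180.13636363636363), np.float64(189.27272727272728), 44, np.int64(173), np.int64(187), np.int64(187), np.int64(203)) (np.float64(315.863309352518), np.float64(351.1870503597122), 139, np.int64(313), np.int64(319), np.int64(339), np.int64(368))
tab [ 0.545 -0.24   0.147] [0.004 0.004]
foot [ 0.543 -0.243  0.004] [0.001 0.001]
hole [ 0.544 -0.242  0.06 ] [0.001 0.001]
pad [0.533 0.188 0.154] [0.005 0.005]
padS [0.384 0.164 0.102] [0.003 0.003]
padL [0.597 0.473 0.206] [0.001 0.001]
gel [0.765 0.011 0.073] [0.002 0.002]
jar [0.752 0.093 0.034] [0.002 0.002]
```

View pics/crop.png

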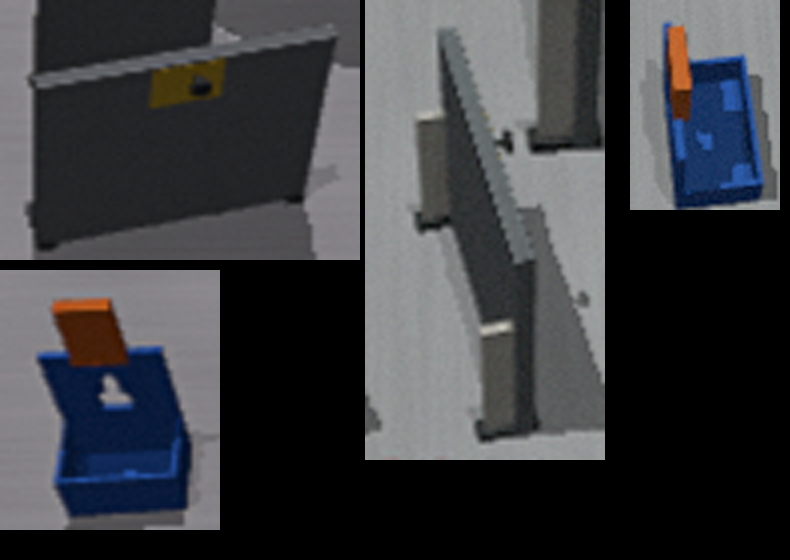

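The crop shows the middle screen, with its yellow pad at scene (347,185) and the dark screw head at scene (350,186), side (305,170). The holder stands free with its tab at the back and its keyhole visible. Next I triangulate the edges.

```bash
python3 - <<'E'
from h import *
T=lambda n,p,q:(lambda r:(print(n,np.round(r[0],4),np.round(r[1],4)),r[0])[1])(tri([ray("scene",p),ray("side",q)]))
# front top corners of the screen
l=T("L",(308.5,186),(312.3,199.8)); r=T("R",(383.5,173.7),(293.2,142.5))
print("len",np.linalg.norm(r-l),"yaw of normal",np.arctan2(*(r-l)[1::-1])-np.pi/2, (l+r)/2)
T("screw",(350.2,186.3),(305.5,170.3))
# holder: top plate corners, crop C (160+x/4,180+(y-270)/4); D (300+(x-630)/3,330+y/3)
T("tabtopL",(160+53/4,180+36/4),(300+(688-630)/3,330+117/3)) if 0 else None
for n in ["tab","foot","hole","rack_mid"]:
    pass
for n,c in (("rack_mid","scene"),):print(ray("scene",(273,205)))
p,d=ray("scene",(273,205)); print("rack",p+d*(0.04-p[2])/d[2])
# holder orientation: bottom front edge of tray on bench in scene
for q in ((174.5,239.5),(206.5,237.5),(189,180+150/4)): 
    p,d=ray("scene",q); print("z0",p+d*(0-p[2])/d[2])
for q in ((300+(672-630)/3,330+22/3),(300+(745-630)/3,330+60/3),(300+(762-630)/3,330+188/3),(300+(680-630)/3,330+205/3)):
    p,d=ray("side",q); print(q,"z.04",p+d*(0.04-p[2])/d[2])
for q in ((160+42/4,180+88/4),(160+163/4,180+80/4)):
    p,d=ray("scene",q); print(q,"z.11",p+d*(0.11-p[2])/d[2])
for q in ((160+62/4,180+212/4),(160+186/4,180+208/4)):
    p,d=ray("scene",q); print(q,"z.04",p+d*(0.04-p[2])/d[2])
E
```

```text
L [0.5535 0.0852 0.1726] [0.001 0.001]
R [0.5149 0.2782 0.1721] [0.0016 0.0016]
len 0.1968860409046221 yaw of normal 0.19776363582415302 [0.53420568 0.18169138 0.17237558]
screw [0.5428 0.1918 0.1577] [0.0007 0.0007]
(array([1.24405771, 0.07258512, 0.95288807]), array([-0.62768608, -0.07274495, -0.77506023]))
rack [ 0.50475113 -0.01309595  0.04      ]
z0 [ 5.89530909e-01 -2.82408082e-01  1.11022302e-16]
z0 [ 0.58449016 -0.195804    0.        ]
z0 [ 0.51423025 -0.25504552  0.        ]
(314.0, 337.3333333333333) z.04 [ 0.54565043 -0.16995608  0.04      ]
(338.3333333333333, 350.0) z.04 [ 0.5926528  -0.19804855  0.04      ]
(344.0, 392.6666666666667) z.04 [ 0.59582919 -0.2770399   0.04      ]
(316.6666666666667, 398.3333333333333) z.04 [ 0.5445188  -0.28384483  0.04      ]
(170.5, 202.0) z.11 [ 0.54682125 -0.27339519  0.11      ]
(200.75, 200.0) z.11 [ 0.54137116 -0.19590584  0.11      ]
(175.5, 233.0) z.04 [ 0.59614627 -0.26868244  0.04      ]
(206.5, 232.0) z.04 [ 0.59438633 -0.18694359  0.04      ]
```

Emit:
{"fn": "drive_tool", "kwargs": {
  "targets": "-1 2.5 -2.9 1.5 0 0 -0.1;-1 2.5 -2.9 1.5 0 0 -0.1;-1 2.5 -2.9 1.5 0 0 -0.1;-1 2.5 -2.9 1.5 0 0 -0.1;-1 2.5 -2.9 1.5 0 0 -0.1",
  "grip_force": 40
}}

```text
t: 1.32
tool_pos: [0.2941, 0.5072, 0.3071]
orientation: [3.141, -0.0, 2.385]
contact_force: [1.2, 1.1, -0.0]
finger_gap: 0.0852
finger_force: 0.0
```

Emit:
{"fn": "drive_tool", "kwargs": {
  "targets": "-1 3 -2.9 0.7 0 0 -0.1;-1 3 -2.9 0.7 0 0 -0.1;-1 3 -2.9 0.7 0 0 -0.1;-1 3 -2.9 0.7 0 0 -0.1;-1 3 -2.9 0.7 0 0 -0.1"
}}

```text
t: 1.73
tool_pos: [0.442, 0.3643, 0.3415]
orientation: [3.141, -0.001, 1.885]
contact_force: [0.4, 0.2, 1.1]
finger_gap: 0.0851
finger_force: 0.0
```

Emit:
{"fn": "drive_tool", "kwargs": {
  "targets": "-1 3 -2.9 0 0 0 -0.1;-1 3 -2.9 0 0 0 -0.1;-1 3 -2.9 0 0 0.1 -0.06;-1 3 -2.9 0 0 0.1 0;-1 3 -2.9 0 0 0.1 0"
}}

```text
t: 2.15
tool_pos: [0.5913, 0.2204, 0.3423]
orientation: [-2.84, -0.024, 1.628]
contact_force: [1.1, 2.8, 0.5]
finger_gap: 0.0856
finger_force: 0.0
```

Emit:
{"fn": "drive_tool", "kwargs": {
  "targets": "-1 3 -1 0 0 0.1 0;-1 3 -1 0 0 0.1 0;-1 3 -1 0 0 0 0;-1 0 0 0 0 0 0;-1 0 0 0 0 0 0"
}}

```text
t: 2.57
tool_pos: [0.6542, 0.1994, 0.3312]
orientation: [-2.712, -0.021, 1.627]
contact_force: [-0.8, -0.8, -0.1]
finger_gap: 0.0853
finger_force: 0.0
```

```bash
cat >> h.py <<'E'
def wshot(n,names=("pad","rim")):
    s=monitor.state();T=wristT(s);im=read_camera("wrist");cv2.imwrite(f"pics/{n}.png",im);np.save(f"pics/{n}.npy",T)
    for k in names: print(k,[(np.round(d["xy"],1).tolist(),round(d["confidence"],2)) for d in tip_of(k,"wrist")][:4])
    print(np.round(s["tool_pos"],4),np.round(s["orientation"],3)); return im,T
E
python3 - <<'E'
from h import *
im,T=wshot("w1")
print(proj("wrist",[.543,.192,.158],T))
E
```

```text
pad [([296.1, 180.8], 0.96), ([226.7, 180.4], 0.82)]
rim [([220.2, 179.5], 0.93), ([310.3, 272.2], 0.35)]
[0.6542 0.1994 0.3312] [-2.712 -0.021  1.627]
[297.90342698 178.51967984]
```

View pics/w1.png

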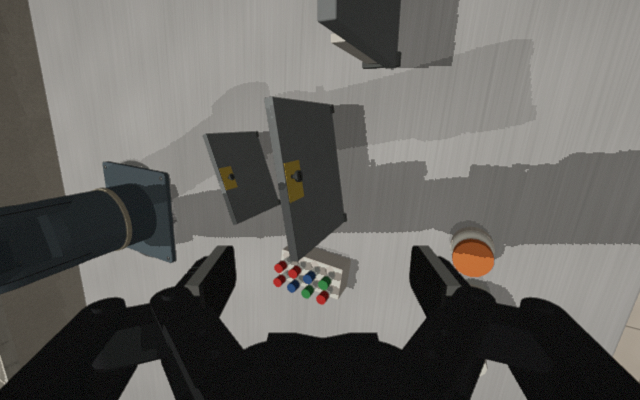

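The wrist view shows the middle screen, with the screw head at about (297,177) on its pad at (294,180); the prediction was (298,178). I'll take a second view from a nearer place.

Emit:
{"fn": "drive_tool", "kwargs": {
  "targets": "-1 0.5 -3 -2 0 0 0;-1 0.5 -3 -2 0 0 0;-1 0 -3 -2 0 0 0;-1 0 0 0 0 0 0;-1 0 0 0 0 0 0"
}}

```text
t: 3.13
tool_pos: [0.6615, 0.1096, 0.2743]
orientation: [-2.713, -0.02, 1.628]
contact_force: [-0.2, -0.1, 0.5]
finger_gap: 0.0854
finger_force: 0.0
```

```bash
python3 - <<'E'
from h import *
im,T=wshot("w2")
p=proj("wrist",[.543,.192,.158],T);print(p)
a=cv2.imread("pics/w1.png")
M=np.hstack([cv2.resize(a[130:230,250:350],(390,390),interpolation=2),cv2.resize(im[max(0,int(p[1])-50):int(p[1])+50,int(p[0])-50:int(p[0])+50],(390,390),interpolation=2)])
print(max(0,int(p[1])-50),int(p[0])-50)
cv2.imwrite("pics/c2.png",M)
E
```

```text
pad [([263.5, 100.7], 0.76), ([187.5, 119.5], 0.6)]
rim [([181.2, 117.5], 0.7), ([246.7, 102.8], 0.66)]
[0.6615 0.1096 0.2743] [-2.713 -0.02   1.628]
[265.48374679  95.94554857]
45 215
```

View pics/c2.png

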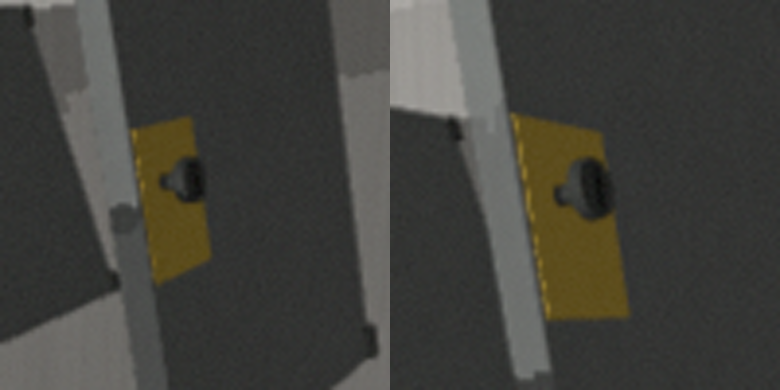

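The two crops show the yellow pad clearly. The screw head's front is at w1 (300,176) and w2 (268,93), and the shank base is at w1 (291,176) and w2 (258,95).

```bash
python3 - <<'E'
from h import *
T1=np.load("pics/w1.npy");T2=np.load("pics/w2.npy")
f=lambda p:(250+p[0]/3.9-.4,130+p[1]/3.9-.4)
g=lambda p:(215+p[0]/3.9-.4,45+p[1]/3.9-.4)
P={"A":((133,130),(122,115)),"B":((191,118),(213,132)),"C":((211,259),(240,318)),"D":((155,285),(157,318)),"headF":((195,179),(208,188)),"shank":((164,180),(168,195))}
Q={}
for k,(a,b) in P.items():
    rs=[ray("wrist",f(a),T1),ray("wrist",g(b),T2)]
    Q[k],e=tri(rs); print(k,np.round(Q[k],4),np.round(e,4))
pad=(Q["A"]+Q["B"]+Q["C"]+Q["D"])/4; u=(Q["A"]+Q["B"]-Q["C"]-Q["D"])/2; print("pad",pad,"w",np.linalg.norm(u),"yaw",np.arctan2(-u[0],u[1]))
h=np.linalg.norm(Q["A"]-Q["B"]);print(h)
# calibration-robust: fit ray-plane with known pad: screw relative to pad via homography on the pad plane is off by parallax; use head at x=12.5 in pad frame
yaw=0.198;X=np.array([np.cos(yaw),np.sin(yaw),0]);Y=np.array([-X[1],X[0],0])
for k in("headF","shank"):
    d=Q[k]-pad;print(k,np.round([d@X,d@Y,d[2]],4))
from scipy.optimize import least_squares
# fit pad pose (x,y,z,yaw) + screw (y,z) to both wrist views + scene/side head
loc={"A":[0,.024,.018],"B":[0,.024,-.018],"C":[0,-.024,-.018],"D":[0,-.024,.018]}
def res(v,out=False):
    x,y,z,w,sy,sz=v[:6];X=np.array([np.cos(w),np.sin(w),0]);Y=np.array([-X[1],X[0],0]);Z=np.array([0,0,1]);r=[]
    L=dict(loc,headF=[.0125,sy,sz],shank=[0,sy,sz])
    for k,(a,b) in P.items():
        p=np.array([x,y,z])+L[k][0]*X+L[k][1]*Y+L[k][2]*Z
        r+=[proj("wrist",p,T1)-f(a)-v[6:8],proj("wrist",p,T2)-g(b)-v[8:10]]
    return np.concatenate(r+[v[6:]*.5])
s=least_squares(res,np.r_[pad,.2,0,.005,0,0,0,0]);print(np.round(s.x,4));print(np.round(s.fun,1))
E
```

```text
A [0.5282 0.2102 0.1677] [0.0003 0.0003]
B [0.5298 0.2102 0.1334] [0.0003 0.0003]
C [0.5382 0.163  0.1315] [0.0001 0.0001]
D [0.5389 0.1637 0.1693] [0.0001 0.0001]
headF [0.5432 0.1951 0.1543] [0. 0.]
shank [0.5321 0.1932 0.155 ] [0.0004 0.0004]
pad [0.53377787 0.1867869  0.15048985] w 0.047828051542862744 yaw 0.19972135356751633
0.03435201525904154
headF [0.0108 0.0063 0.0038]
shank [-0.0003  0.0066  0.0045]
[ 0.5331  0.1868  0.1501  0.2001  0.0063  0.0056 -0.237  -0.0117 -0.2198
 -0.0277]
[-0.1  0.1  0.5 -0.2  0.  -0.4 -0.5  0.3 -0.1 -0.1 -0.4 -0.2  0.2 -0.1
  0.1  0.4  0.4  0.   0.2 -0.4 -0.5  0.4 -0.   0.1 -0.1 -0.  -0.1 -0. ]
```

Emit:
{"fn": "drive_tool", "kwargs": {
  "targets": "-1 0 -3.8 0.6 0 0 0;-1 0 -3.8 0.6 0 0 0;-1 0 -3.8 0.6 0 0 0;-1 0 -3.8 0.6 0 0 0;-1 0 -3.8 0.6 0 0 0"
}}

```text
t: 3.7
tool_pos: [0.6628, -0.0787, 0.3052]
orientation: [-2.716, -0.022, 1.633]
contact_force: [0.1, 0.1, -0.2]
finger_gap: 0.0853
finger_force: 0.0
```

Emit:
{"fn": "drive_tool", "kwargs": {
  "targets": "-1 -0.5 -3.8 0 0 0 0;-1 -0.5 -3.8 0 0 0 0;-1 -0.5 -3.8 0 0 0 0;-1 -0.5 -3 0 0 0 0;-1 0 0 0 0 0 0"
}}

```text
t: 4.12
tool_pos: [0.6406, -0.2296, 0.3049]
orientation: [-2.714, -0.016, 1.623]
contact_force: [-0.9, -1.9, -0.0]
finger_gap: 0.0854
finger_force: 0.0
```

```bash
python3 - <<'E'
from h import *
im,T=wshot("h1",("tab","foot","hole"))
E
```

```text
tab [([304.4, 180.3], 0.8)]
foot [([342.1, 164.1], 0.6)]
hole [([329.2, 170.6], 0.92)]
[ 0.6406 -0.2296  0.3049] [-2.714 -0.016  1.623]
```

Emit:
{"fn": "drive_tool", "kwargs": {
  "targets": "-1 -1.5 -1 0 0 -0.1 0;-1 -1.5 -1 0 0 -0.1 0;-1 -1.5 -1 0 0 -0.1 0;-1 -1 0 0 0 -0.12 0;-1 0 0 0 0 0 0"
}}

```text
t: 4.73
tool_pos: [0.5796, -0.2529, 0.3034]
orientation: [-3.135, 0.004, 1.629]
contact_force: [1.2, -1.6, 0.7]
finger_gap: 0.0852
finger_force: 0.0
```

```bash
python3 - <<'E'
from h import *
im,T=wshot("h2",("tab","foot","hole"))
a=cv2.imread("pics/h1.png");T1=np.load("pics/h1.npy")
M=[]
for i,t in((a,T1),(im,T)):
    p=proj("wrist",[.56,-.24,.08],t);x,y=int(p[0])-65,max(0,int(p[1])-75);print(x,y)
    M.append(cv2.resize(i[y:y+150,x:x+130],(390,450),interpolation=2))
cv2.imwrite("pics/c3.png",np.hstack(M))
E
```

```text
tab [([285.7, 164.1], 0.81)]
foot [([293.4, 147.6], 0.89)]
hole [([296.4, 155.5], 0.91)]
[ 0.5796 -0.2529  0.3034] [-3.135  0.004  1.629]
271 101
243 84
```

View pics/c3.png

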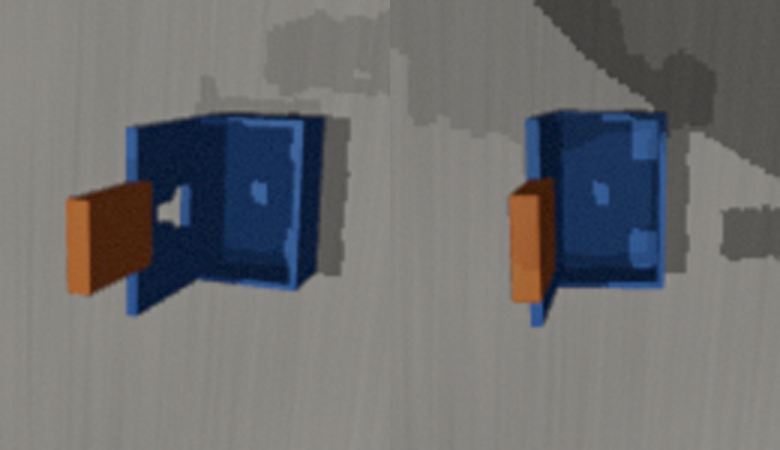

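Both views show the tab's top face, in h1 from (293,166) to (301,199) and in h2 from (283,149) to (293,185), with the plate top edge below it. Now I fit the holder pose.

```bash
python3 - <<'E'
from h import *
from scipy.optimize import least_squares
T=[np.load("pics/h1.npy"),np.load("pics/h2.npy")];off=[(271,101),(243,84)]
# local in tab frame
O=[([-.005,.018,.017],(67,198),(120,194)),([.005,.018,.017],(91,195),(150,193)),([.005,-.018,.017],(90,294),(151,302)),([-.005,-.018,.017],(67,293),(122,302)),
([-.005,.04,-.033],(127,128),(137,120)),([-.005,-.04,-.033],(127,315),(142,326)),([0,-.04,-.033],(138,313),(154,325))]
def res(v):
    x,y,z,w=v[:4];Rz=R.from_euler("z",w).as_matrix();r=[]
    for l,*ps in O:
        for i,p in enumerate(ps):
            r.append(proj("wrist",np.array([x,y,z])+Rz@l,T[i])-np.array(off[i])-np.array(p)/3+.33-v[4+2*i:6+2*i])
    return np.concatenate(r+[.5*v[4:]])
s=least_squares(res,[.545,-.24,.143,.05,0,0,0,0]);print(np.round(s.x,4));print(np.round(s.fun,1))
st=monitor.state();print(st["tool_pos"],st["orientation"])
E
```

```text
[ 0.5431 -0.2356  0.1399  0.0499  0.2251 -0.0736 -0.6468 -0.2624]
[-0.2 -0.4 -0.2 -0.  -0.2  1.3  0.   0.4  0.5  0.2  0.4 -0.1  0.4 -0.5
  0.2 -0.2 -0.1 -0.6 -0.3 -0.4 -0.1 -0.6 -0.3 -0.1 -0.3  0.6 -0.1  0.3
  0.1 -0.  -0.3 -0.1]
[ 0.58947381 -0.25105784  0.3047017 ] [-3.13503279  0.00423894  1.6365648 ]
```

```bash
python3 - <<'E'
from h import *
for i in range(4):
    st=monitor.state();print(st["t"],np.round(st["tool_pos"],4),np.round(st["orientation"],3),np.round(st["qd"],3)); read_camera("scene")
E
```

```text
4.9333 [ 0.5895 -0.2511  0.3047] [-3.135  0.004  1.637] [-0.002  0.03  -0.001 -0.025  0.003  0.     0.   ]
4.9833 [ 0.5898 -0.2513  0.3042] [-3.134  0.004  1.637] [ 0.002  0.018  0.004 -0.005  0.002 -0.005  0.002]
5.0333 [ 0.5898 -0.2516  0.3037] [-3.134  0.004  1.636] [ 0.005  0.008  0.007  0.006  0.001 -0.007  0.002]
5.0833 [ 0.5895 -0.252   0.3034] [-3.133  0.004  1.636] [ 0.006  0.002  0.005  0.011  0.001 -0.005  0.002]
```

```bash
python3 - <<'E'
from h import *
s=monitor.state();T=wristT(s);im=read_camera("wrist");cv2.imwrite("pics/h3.png",im)
hsv=cv2.cvtColor(im,cv2.COLOR_BGR2HSV)
c=proj("wrist",[.543,-.236,.16],T);print(c)
for v in (130,150,170):
    m=cv2.inRange(hsv,(3,120,v),(20,255,255)); m[:, :int(c[0])-40]=0; m[:,int(c[0])+40:]=0
    n,l,st,ce=cv2.connectedComponentsWithStats(m);k=1+np.argmax(st[1:,4]);pts=np.argwhere(l==k)[:,::-1].astype(np.float32)
    r=cv2.minAreaRect(pts);B=cv2.boxPoints(r);W=[]
    for q in B:
        o,d=ray("wrist",q,T);W.append(o+d*(.16-o[2])/d[2])
    W=np.array(W);o,d=ray("wrist",ce[k],T);print(v,st[k],r,np.round((o+d*(.16-o[2])/d[2]),4));print(np.round(W,4).tolist())
E
```

```text
[277.52956056 167.07145171]
130 [273 149  11  35 328] ((278.1611633300781, 166.01211547851562), (34.299560546875, 9.315489768981934), 87.95458984375) [ 0.5436 -0.235   0.16  ]
[[0.5381, -0.2187, 0.16], [0.5471, -0.2177, 0.16], [0.5492, -0.2517, 0.16], [0.54, -0.2527, 0.16]]
150 [274 149  10  35 311] ((278.0694580078125, 166.0148468017578), (34.28996658325195, 8.891267776489258), 88.02507019042969) [ 0.5436 -0.2349  0.16  ]
[[0.5383, -0.2186, 0.16], [0.5468, -0.2178, 0.16], [0.5489, -0.2517, 0.16], [0.5401, -0.2526, 0.16]]Traceback (most recent call last):
  File "<stdin>", line 7, in <module>
    return _wrapfunc(a, 'argmax', axis=axis, out=out, **kwds)
    return bound(*args, **kwds)
ValueError: attempt to get argmax of an empty sequence
```

Emit:
{"fn": "drive_tool", "kwargs": {
  "targets": "-1 -2.3 0.8 -1 0 -0.008 -0.01;-1 -2.3 0.9 -3 0 0 0;-1 0 0 -3.5 0 0 0;-1 0 0 -3.5 0 0 0;-1 0 0 0 0 0 0"
}}

```text
t: 5.6
tool_pos: [0.5388, -0.2343, 0.1878]
orientation: [-3.133, 0.001, 1.624]
contact_force: [-0.9, 1.0, -1.1]
finger_gap: 0.0855
finger_force: 0.0
```

Emit:
{"fn": "drive_tool", "kwargs": {
  "targets": "-1 0 0 -3.5 0 0 0;-1 0 0 -3 0 0 0;-1 0 0 -0.5 0 0 0;-1 0 0 0 0 0 0;-1 0 0 0 0 0 0"
}}

```text
t: 6.02
tool_pos: [0.5428, -0.2366, 0.1253]
orientation: [3.14, 0.006, 1.623]
contact_force: [-0.1, 0.4, 0.7]
finger_gap: 0.0855
finger_force: 0.0
```

Emit:
{"fn": "drive_tool", "kwargs": {
  "targets": "-1 0 0 0 0 0 0;-1 0 0 0 0 0 0"
}}

```text
t: 6.18
tool_pos: [0.5428, -0.2365, 0.1257]
orientation: [3.139, 0.006, 1.623]
contact_force: [0.0, -0.0, 1.2]
finger_gap: 0.0852
finger_force: 0.0
```

Emit:
{"fn": "drive_tool", "kwargs": {
  "targets": "1 0 0 0 0 0 0;1 0 0 0 0 0 0;1 0 0 0 0 0 0;1 0 0 0 0 0 0;1 0 0 0 0 0 0",
  "grip_force": 50
}}

```text
t: 6.6
tool_pos: [0.5416, -0.236, 0.1238]
orientation: [-3.142, 0.005, 1.623]
contact_force: [0.3, 0.5, -0.6]
finger_gap: 0.0257
finger_force: 0.0
```

Emit:
{"fn": "drive_tool", "kwargs": {
  "targets": "1 0 0 0 0 0 0;1 0 0 0 0 0 0;1 0 0 0 0 0 0;1 0 0 0 0 0 0;1 0 0 0 0 0 0"
}}

```text
t: 7.02
tool_pos: [0.5418, -0.236, 0.1238]
orientation: [3.141, 0.005, 1.623]
contact_force: [-0.2, 0.8, 1.1]
finger_gap: 0.0095
finger_force: 49.4
```

Emit:
{"fn": "drive_tool", "kwargs": {
  "targets": "1 0 0 2 0 0 0;1 0 0 3.5 0 0 0;1 0 0 3.5 0 0 0;1 0.5 0.5 3.5 0 0 0;1 0.8 2 3.5 0 0 0"
}}

```text
t: 7.43
tool_pos: [0.5527, -0.2145, 0.2851]
orientation: [-3.14, 0.007, 1.618]
contact_force: [1.0, 0.1, -2.4]
finger_gap: 0.0092
finger_force: 49.1
```

Emit:
{"fn": "drive_tool", "kwargs": {
  "targets": "1 1 3 1.5 0 0 0.03;1 1 3.2 0 0 0 0.03;1 1 3.2 0 0 0 0.03;1 1 3.2 0 0 0 0.03;1 1 3.2 0 0 0 0.028"
}}

```text
t: 7.85
tool_pos: [0.6043, -0.0516, 0.2984]
orientation: [-3.14, 0.005, 1.772]
contact_force: [1.2, -0.0, -2.1]
finger_gap: 0.0095
finger_force: 49.1
```

Emit:
{"fn": "drive_tool", "kwargs": {
  "targets": "1 0 3.2 0 0 0 0;1 0 3.2 0 0 0 0;1 0 3.2 0 0 0 0;1 0 3.2 0 0 0 0;1 0 3.2 0 0 0 0"
}}

```text
t: 8.27
tool_pos: [0.6039, 0.1083, 0.2981]
orientation: [-3.14, 0.005, 1.771]
contact_force: [1.5, -0.5, -2.3]
finger_gap: 0.0095
finger_force: 49.1
```

Emit:
{"fn": "drive_tool", "kwargs": {
  "targets": "1 0 3.2 0 0 0 0;1 0 3.2 -1 0 0 0;1 0 2.5 -2 0 0 0;1 0 0 0 0 0 0;1 0 0 0 0 0 0"
}}

```text
t: 8.68
tool_pos: [0.6031, 0.1976, 0.2666]
orientation: [-3.137, 0.005, 1.775]
contact_force: [0.3, -0.6, -1.9]
finger_gap: 0.0088
finger_force: 49.2
```

```bash
python3 - <<'E'
from h import *
for i in range(5): read_camera("side")
st=monitor.state();print(st["t"],np.round(st["tool_pos"],4),np.round(st["orientation"],3),np.round(st["contact_force"],1))
E
```

```text
8.9333 [0.6051 0.1944 0.2693] [3.141 0.006 1.769] [-1.2 -0.2 -2.1]
```

Emit:
{"fn": "drive_tool", "kwargs": {
  "targets": "1 -0.8 0.1 -2 0 0 0;1 -0.8 0.1 -2 0 0 0;1 -0.8 0.2 -1.2 0 0 0;1 -1 0.2 0 0 0 0;1 0 0 0 0 0 0"
}}

```text
t: 9.35
tool_pos: [0.5689, 0.202, 0.217]
orientation: [-3.14, 0.005, 1.771]
contact_force: [-0.8, 0.6, -1.0]
finger_gap: 0.0094
finger_force: 49.3
```

```bash
python3 - <<'E'
from h import *
for i in range(5): a=read_camera("scene")
st=monitor.state();print(st["t"],np.round(st["tool_pos"],4),np.round(st["orientation"],3),np.round(st["contact_force"],1))
T=wristT(st);w=read_camera("wrist");np.save("pics/k.npy",T);b=read_camera("side")
cv2.imwrite("pics/ks.png",a);cv2.imwrite("pics/kw.png",w)
A=cv2.resize(a[140:230,310:390],(400,450),interpolation=2)
p=proj("wrist",[.56,.2,.18],T).astype(int);print(p);x0,y0=p[0]-65,max(0,p[1]-75);print(x0,y0)
B=cv2.resize(w[y0:y0+150,x0:x0+130],(390,450),interpolation=2)
cv2.imwrite("pics/c4.png",np.hstack([A,B]))
E
```

```text
9.6 [0.5717 0.2018 0.2178] [3.139 0.005 1.771] [ 0.3 -0.1 -2.1]
[303 224]
238 149
```

View pics/c4.png

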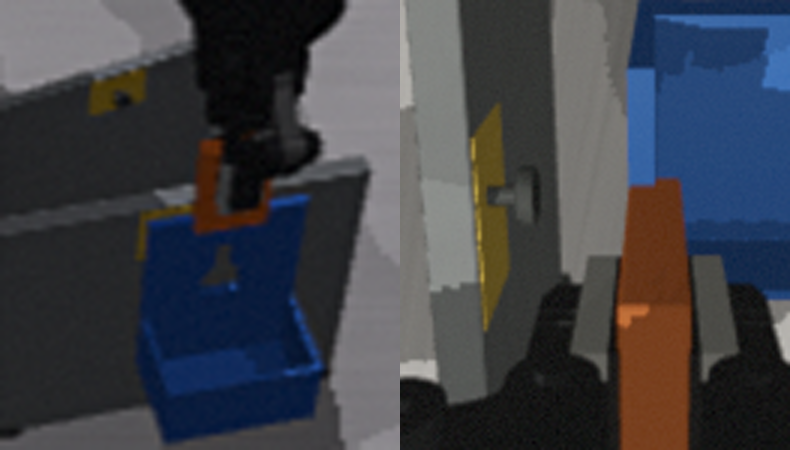

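In the crop, the left view shows the keyhole facing the pad. In the wrist view (right), the shank base is at (268,214), the head centre at (281,213) and the plate's +y top back corner at (314,172). I check these relative positions.

```bash
python3 - <<'E'
from h import *
T=np.load("pics/k.npy");w=.2001;X=np.array([np.cos(w),np.sin(w),0]);Y=np.array([-X[1],X[0],0]);Z=np.array([0,0,1])
f=lambda x,y:np.array([238+(x-400)/3-.33,149+y/3-.33])
pad=np.array([.5331,.1868,.1501])
sc=lambda x,sy,sz:pad+x*X+sy*Y+sz*Z
for nm,x,ob in(("base",0,f(489,196)),("headback",.008,f(517,194)),("headfront",.0125,f(532,193))):
    print(nm,proj("wrist",sc(x,.0065,.005),T),ob)
    for dy,dz in((1e-3,0),(0,1e-3)): print("  d/mm",proj("wrist",sc(x,.0065+dy,.005+dz),T)-proj("wrist",sc(x,.0065,.005),T))
tcp=np.array([.5717,.2018,.2178]);yaw=1.771-np.pi/2
X2=np.array([np.cos(yaw),np.sin(yaw),0]);Y2=np.array([-X2[1],X2[0],0])
tab=tcp+.019*Z
for nm,l,ob in(("plate+y back",(-.005,.04,-.033),f(628,68)),("plate+y front",(0,.04,-.033),f(655,68)),("tabtop+y front",(.005,.018,.017),f(690,305)),("tabtop+y back",(-.005,.018,.017),f(620,305)),("platetabback+y",(-.005,.018,-.033),f(629,186))):
    p=tab+l[0]*X2+l[1]*Y2+l[2]*Z; print(nm,proj("wrist",p,T),ob,"d/mmY",proj("wrist",p+1e-3*Y2,T)-proj("wrist",p,T))
for nm,l in(("pA",(0,.024,.018)),("pB",(0,.024,-.018)),("pD",(0,-.024,.018))):
    print(nm,proj("wrist",pad+l[1]*Y+l[2]*Z,T))
print("obs",f(472,137),f(501,102),f(485,330))
h=tcp-.0618*Z-.005*X2;d=h-pad;print("hole in pad frame",np.round([d@X,d@Y,d[2]],4))
# 'scene' check of hole & pad
E
```

```text
base [266.46766052 213.15545468] [267.33666667 214.00333333]
  d/mm [-0.07229977 -1.28249266]
  d/mm [-0.2452978   0.45015105]
headback [277.3121056  213.14737174] [276.67       213.33666667]
  d/mm [-0.05825535 -1.28240032]
  d/mm [-0.19705238  0.45007891]
headfront [283.41134297 213.14282566] [281.67       213.00333333]
  d/mm [-0.05035734 -1.28234839]
  d/mm [-0.16992113  0.45003834]
plate+y back [312.51675525 172.0259862 ] [313.67       171.33666667] d/mmY [-0.01751826 -1.82482977]
plate+y front [321.76883482 172.02095371] [322.67       171.33666667] d/mmY [-1.15408598e-03 -1.82471544e+00]
tabtop+y front [334.42235456 251.07035367] [334.33666667 250.33666667] d/mmY [ 0.02883158 -2.288789  ]
tabtop+y back [309.30154216 251.0984892 ] [311.00333333 250.33666667] d/mmY [-0.03152539 -2.28914138]
platetabback+y [312.88709162 210.60293288] [314.00333333 210.67      ] d/mmY [-0.01623165 -1.69080753]
pA [261.64237177 195.1207515 ]
pB [270.50140564 182.83491629]
pD [265.47724961 258.87561081]
obs [261.67       194.33666667] [271.33666667 182.67      ] [266.00333333 258.67      ]
hole in pad frame [0.0358 0.007  0.0059]
```

Emit:
{"fn": "drive_tool", "kwargs": {
  "targets": "1 -0.7 -0.2 -0.05 0 0 0;1 -0.7 -0.2 0 0 0 0;1 -0.6 -0.1 0 0 0 0;1 0 0 0 0 0 0;1 0 0 0 0 0 0"
}}

```text
t: 10.12
tool_pos: [0.5502, 0.197, 0.2165]
orientation: [3.141, 0.005, 1.772]
contact_force: [0.2, 0.2, -2.1]
finger_gap: 0.0092
finger_force: 49.2
```

Emit:
{"fn": "drive_tool", "kwargs": {
  "targets": "1 0 0 0 0 0 0;1 0 0 0 0 0 0;1 0 0 0 0 0 0"
}}

```text
t: 10.37
tool_pos: [0.5508, 0.197, 0.2161]
orientation: [3.142, 0.005, 1.771]
contact_force: [0.3, -0.4, -2.0]
finger_gap: 0.0094
finger_force: 49.2
```

Emit:
{"fn": "drive_tool", "kwargs": {
  "targets": "1 -0.2 -0.04 0.05 0 0 0;1 -0.2 -0.04 0 0 0 0;1 0 0 0 0 0 0;1 0 0 0 0 0 0;1 0 0 0 0 0 0"
}}

```text
t: 10.78
tool_pos: [0.5466, 0.1962, 0.2167]
orientation: [-3.142, 0.005, 1.771]
contact_force: [0.3, 0.9, -1.7]
finger_gap: 0.0095
finger_force: 49.2
```

Emit:
{"fn": "drive_tool", "kwargs": {
  "targets": "1 -0.2 -0.04 0 0 0 0;1 -0.2 -0.04 0 0 0 0;1 0 0 0 0 0 0;1 0 0 0 0 0 0;1 0 0 0 0 0 0"
}}

```text
t: 11.2
tool_pos: [0.5426, 0.1954, 0.2167]
orientation: [-3.142, 0.005, 1.771]
contact_force: [0.2, 0.2, -1.3]
finger_gap: 0.0091
finger_force: 49.2
```

Emit:
{"fn": "drive_tool", "kwargs": {
  "targets": "1 -0.2 -0.04 0 0 0 0;1 -0.1 -0.02 0 0 0 0;1 0 0 0 0 0 0;1 0 0 0 0 0 0;1 0 0 0 0 0 0"
}}

```text
t: 11.62
tool_pos: [0.5396, 0.1948, 0.2167]
orientation: [-3.142, 0.005, 1.771]
contact_force: [0.9, 0.3, -2.3]
finger_gap: 0.0094
finger_force: 49.2
```

Emit:
{"fn": "drive_tool", "kwargs": {
  "targets": "1 -0.1 -0.02 0 0 0 0;1 0 0 0 0 0 0;1 0 0 0 0 0 0;1 0 0 0 0 0 0"
}}

```text
t: 11.95
tool_pos: [0.5386, 0.1946, 0.2167]
orientation: [-3.142, 0.005, 1.771]
contact_force: [-0.2, -0.1, -1.3]
finger_gap: 0.0094
finger_force: 49.2
```

Emit:
{"fn": "drive_tool", "kwargs": {
  "targets": "1 -0.1 -0.02 0 0 0 0;1 0 0 0 0 0 0;1 0 0 0 0 0 0;1 0 0 0 0 0 0"
}}

```text
t: 12.28
tool_pos: [0.5376, 0.1943, 0.2167]
orientation: [-3.142, 0.005, 1.771]
contact_force: [-0.7, 0.1, -2.2]
finger_gap: 0.0097
finger_force: 49.2
```

Emit:
{"fn": "drive_tool", "kwargs": {
  "targets": "1 -0.1 -0.02 0 0 0 0;1 0 0 0 0 0 0;1 0 0 0 0 0 0;1 0 0 0 0 0 0"
}}

```text
t: 12.62
tool_pos: [0.5366, 0.1942, 0.2167]
orientation: [-3.142, 0.005, 1.771]
contact_force: [-0.1, -0.3, -2.0]
finger_gap: 0.0094
finger_force: 49.2
```

Emit:
{"fn": "drive_tool", "kwargs": {
  "targets": "1 -0.1 -0.02 0 0 0 0;1 0 0 0 0 0 0;1 0 0 0 0 0 0;1 0 0 0 0 0 0"
}}

```text
t: 12.95
tool_pos: [0.5361, 0.1941, 0.2168]
orientation: [3.141, 0.005, 1.771]
contact_force: [2.9, 0.0, -3.4]
finger_gap: 0.0092
finger_force: 49.0
```

Emit:
{"fn": "drive_tool", "kwargs": {
  "targets": "1 -0.05 -0.01 0 0 0 0;1 0 0 0 0 0 0;1 0 0 0 0 0 0;1 0 0 0 0 0 0"
}}

```text
t: 13.28
tool_pos: [0.5358, 0.194, 0.2168]
orientation: [3.14, 0.005, 1.771]
contact_force: [5.3, 0.7, -3.8]
finger_gap: 0.0091
finger_force: 48.9
```

Emit:
{"fn": "drive_tool", "kwargs": {
  "targets": "1 0.08 0.02 0 0 0 0;1 0 0 -0.2 0 0 0;1 0 0 -0.2 0 0 0;1 0 0 0 0 0 0;1 0 0 0 0 0 0"
}}

```text
t: 13.7
tool_pos: [0.536, 0.1941, 0.2125]
orientation: [-3.142, 0.005, 1.771]
contact_force: [3.7, 0.6, -4.5]
finger_gap: 0.0095
finger_force: 48.8
```

Emit:
{"fn": "drive_tool", "kwargs": {
  "targets": "1 0 0 -0.2 0 0 0;1 0 0 -0.2 0 0 0;1 0 0 -0.2 0 0 0;1 0 0 0 0 0 0;1 0 0 0 0 0 0"
}}

```text
t: 14.12
tool_pos: [0.536, 0.1941, 0.2064]
orientation: [-3.141, 0.005, 1.771]
contact_force: [5.0, 0.7, -3.8]
finger_gap: 0.0096
finger_force: 48.8
```

Emit:
{"fn": "drive_tool", "kwargs": {
  "targets": "1 0.04 0.01 -0.2 0 0 0;1 0 0 -0.2 0 0 0;1 0 0 -0.2 0 0 0;1 0 0 0 0 0 0;1 0 0 0 0 0 0"
}}

```text
t: 14.53
tool_pos: [0.5361, 0.1941, 0.2003]
orientation: [-3.141, 0.005, 1.771]
contact_force: [3.3, 0.3, -5.3]
finger_gap: 0.0095
finger_force: 48.9
```

Emit:
{"fn": "drive_tool", "kwargs": {
  "targets": "1 0 0 -0.2 0 0 0;1 0 0 -0.2 0 0 0;1 0 0 0 0 0 0;1 0 0 0 0 0 0"
}}

```text
t: 14.87
tool_pos: [0.5362, 0.1941, 0.1964]
orientation: [-3.141, 0.005, 1.771]
contact_force: [3.1, 0.4, -4.5]
finger_gap: 0.0096
finger_force: 48.9
```

Emit:
{"fn": "drive_tool", "kwargs": {
  "targets": "1 0 0 -0.1 0 0 0;1 0 0 -0.1 0 0 0;1 0 0 0 0 0 0;1 0 0 0 0 0 0;1 0 0 0 0 0 0"
}}

```text
t: 15.28
tool_pos: [0.5362, 0.1941, 0.1946]
orientation: [-3.141, 0.005, 1.771]
contact_force: [3.4, -0.2, -3.0]
finger_gap: 0.0092
finger_force: 49.3
```

Emit:
{"fn": "drive_tool", "kwargs": {
  "targets": "1 0 0 -0.1 0 0 0;1 0 0 0 0 0 0;1 0 0 0 0 0 0;1 0 0 0 0 0 0"
}}

```text
t: 15.62
tool_pos: [0.5362, 0.1942, 0.1936]
orientation: [-3.141, 0.005, 1.771]
contact_force: [3.1, 1.4, -1.8]
finger_gap: 0.0093
finger_force: 49.4
```

Emit:
{"fn": "drive_tool", "kwargs": {
  "targets": "1 0 0 -0.1 0 0 0;1 0 0 0 0 0 0;1 0 0 0 0 0 0;1 0 0 0 0 0 0"
}}

```text
t: 15.95
tool_pos: [0.5363, 0.1942, 0.1931]
orientation: [3.141, 0.005, 1.771]
contact_force: [1.0, -1.0, 5.1]
finger_gap: 0.0093
finger_force: 50.3
```

Emit:
{"fn": "drive_tool", "kwargs": {
  "targets": "1 0 0 -0.1 0 0 0;1 0 0 0 0 0 0;1 0 0 0 0 0 0;1 0 0 0 0 0 0"
}}

```text
t: 16.28
tool_pos: [0.5365, 0.1943, 0.1927]
orientation: [3.141, 0.005, 1.771]
contact_force: [-1.1, -1.0, 11.6]
finger_gap: 0.0091
finger_force: 51.6
```

Emit:
{"fn": "drive_tool", "kwargs": {
  "targets": "1 0 0 0.15 0 0 0;1 0 0 0 0 0 0;0.6 0 0 0 0 0 0;0.3 0 0 0 0 0 0;0 0 0 0 0 0 0",
  "grip_force": 20
}}

```text
t: 16.7
tool_pos: [0.5358, 0.194, 0.1927]
orientation: [-3.14, 0.005, 1.771]
contact_force: [0.0, -0.0, -0.1]
finger_gap: 0.0402
finger_force: 0.0
```

Emit:
{"fn": "drive_tool", "kwargs": {
  "targets": "0 0 0 0 0 0 0;0 0 0 0 0 0 0;0 0 0 0 0 0 0;0 0 0 0 0 0 0"
}}

```text
t: 17.03
tool_pos: [0.5363, 0.1942, 0.1931]
orientation: [-3.141, 0.005, 1.771]
contact_force: [0.1, 0.3, 0.5]
finger_gap: 0.0423
finger_force: 0.0
```

```bash
python3 - <<'E'
from h import *
a=read_camera("scene");b=read_camera("side")
A=cv2.resize(a[130:240,310:390],(400,550),interpolation=2);B=cv2.resize(b[110:220,270:340],(350,550),interpolation=2)
cv2.imwrite("pics/c5.png",np.hstack([A,B]))
E
```

```text
(no output)
```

View pics/c5.png

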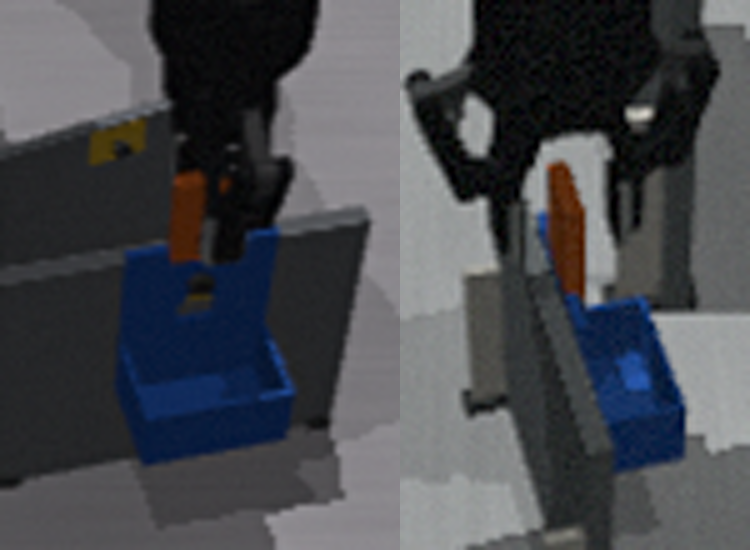

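The holder hangs flat on the screen with the screw in the slot (keyhole at crop (200,295)), and the fingers are clear of the tab. I retreat straight up.

Emit:
{"fn": "drive_tool", "kwargs": {
  "targets": "0 0 0 1 0 0 0;0 0 0 2 0 0 0;0 0 0 3 0 0 0;0 0 0 3 0 0 0;0 0 0 2 0 0 0"
}}

```text
t: 17.55
tool_pos: [0.5368, 0.1943, 0.3068]
orientation: [3.139, 0.004, 1.771]
contact_force: [1.2, -0.2, -1.1]
finger_gap: 0.0428
finger_force: 0.0
```

```bash
python3 - <<'E'
from h import *
for i in range(4): a=read_camera("scene")
b=read_camera("side")
h=tip_of("hole","scene");t=tip_of("tab","scene");h2=tip_of("hole","side");t2=tip_of("tab","side")
print([x[0]["xy"] if x else None for x in(h,t,h2,t2)])
for p in((.5318,.1932,.1315),(.536,.194,.2125)): print(proj("scene",p),proj("side",p))
A=cv2.resize(a[130:240,310:390],(400,550),interpolation=2);B=cv2.resize(b[110:220,270:340],(350,550),interpolation=2)
cv2.imwrite("pics/c6.png",np.hstack([A,B]));s=monitor.state();print(s["t"],s["tool_pos"],s["contact_force"])
E
```

```text
[[346.9, 190.0], [349.7, 170.8], [300.8, 179.8], [301.1, 153.4]]
[349.43342235 189.9923356 ] [300.89038637 177.35625238]
[352.44463154 169.63098369] [302.17001827 152.56546124]
18.0 [0.53587359 0.19400016 0.30226399] [0.59589906 0.31904673 0.06485338]
```

View pics/c6.png

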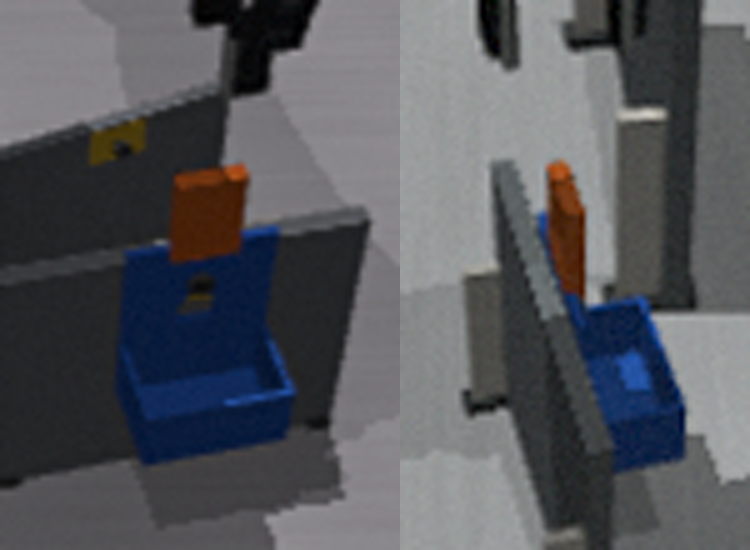

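The holder hangs upright and flat on the middle screen, with its keyhole at crop (200,295). The gripper is well clear, so I hand in the job.

```bash
python3 -c "
from station import ticket; print(ticket.close_job())"
```

```text
the job is handed in; nothing more can be done
None
```

The holder is hanging on the middle screen with the screw locked at the end of its slot, released with the gripper clear; I handed the job in at about 18 s, and no verdict came back.

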